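Open the sample tote's sprung gate and hold it wide

ROBOT

A 6-joint arm with a two-finger parallel gripper is mounted at the origin on the work surface. World frame = base frame: x ahead of the robot, y to its left, z up, the work surface at z = 0. Lengths are in mm, angles in rad, forces in N, time in s.
With the tool pointing down it reaches from about 350 to 875 mm from the base axis. Payload 4.2 kg.
Tool frame: the origin (TCP) lies where the fingers leave the gripper's body, on its centre line; the fingertips stand ahead of it and the grasp point (between the pads) lies 54 mm ahead of it (arm.nose_length is the z of the fingertips in the tool frame, in mm); z points along the fingers, x is the direction in which the jaws open and shut, and the axes are right-handed (so a half turn about z gives the same grasp; the last joint's range is limited). The gripper opens to 85 mm and grips with 20 to 120 N. Pads are 22 mm wide; open, the fingers measure 114 mm over their backs; the gripper's body (76 mm by 85 mm) begins 54 mm behind the grasp point. The pads swing forward as they close: fully open they stand 13 mm farther back than shut.
Start: joints at [1.39, 0.385, 0.008, 0, -1.194, -0.259], TCP at [266.065, 565.516, 303.912] pointing down, gripper open.
Joint ranges: [-3.14, 3.14], [-1.21, 2.06], [-1.07, 1.41], [-3.16, 2.05], [-2.99, -0.16], [-3.1, 3.1]. Speed limits (rad/s): [2.79, 2.79, 3.14, 3.14, 3.14, 3.14].

INTERFACE

Orientations are given as a unit quaternion [x, y, z, w].
In Python, from bench import arm, imaging, job_done gives the robot as it stands.
- The arm moves only by the shell command python3 -m crank 'ROWS' [OPENING]. ROWS is a JSON object of lists of equal length, an entry for each row: "delta_pos": the shift along the tool's x, y, z in m, a list of three; "twist": the turn about the tool's z in rad. In form: {"delta_pos": [[tx, ty, tz], ...], "twist": [twist, ...]}. A call has 1 to 8 rows; each row shifts and turns the commanded pose from where the row before left it, along the tool's axes as they then stand; what a row does not reach is not made up. A row lasts 1/12 s, in which the tool goes at most 41.7 mm and 7.16 degrees, less where a joint would pass 70% of its speed; a pose out of reach is approached as far as the arm can. A call is refused whole if a number of a shift passes 0.0417 or a number of a turn 0.125, either way. A call with a gripper value outside its range is refused whole. OPENING is the opening, from 0 (shut) to 1 (fully open), set as the call begins (- or left out, the last holds). The fingers move at their own pace and stop on an object; the grip force is fixed at half the most. Time passes only in rows, so rows that do not move let the fingers close. It gives the time, the measured TCP pose, the force and the opening at its end, in the units of the state.
- arm.read_state(): the state, without advancing time (a new reading comes with each control period).
- imaging.get_image(name): name is "side" or "top" or "wrist"; returns (picture, depth): 480x640x3 uint8, blue, green, red; 480x640 float32, mm along the optical axis (not along the pixel's ray), 0 where there is no reading.
- imaging.camera_model(name): a dict with "vfov" (degrees; the focal length in pixels is half the picture's height over the tangent of half this angle, whatever the lens; pixels are square), "cx", "cy" (the principal point, pixels), "dist" ([k1, k2, p1, p2, k3] as OpenCV has them; the pictures are not rectified), "T" (4x4, takes a point from camera to world coordinates); the wrist camera has in their place "hand_eye" (4x4, takes a point from camera to tool coordinates, whose origin is the TCP and whose axes are the tool frame's). Camera axes: x right, y up, looking along -z (the intrinsics and any distortion apply to the point x, -y, -z); pixel columns grow to the right and rows downward; lengths in mm; the calibration is good to about 2 mm. A picture is of the moment at which its call begins: read the wrist's pose just before it. camera_model takes no time and is no camera call.
- job_done(): hands the job in, once; it reports no verdict.
The state is a dict: "clock": time; "joints": joint angles; "joint_vel": joint speeds; "joint_efforts": joint torques, N m; "position": TCP position; "ee_rot": TCP orientation; "contact_force": force on the tool from outside, world axes, zero at the start; "wrist_torque": the same for the moment, N m; "gripper_width": finger opening in mm.
Only numpy, scipy, OpenCV 4.12 (cv2) and the standard library are available. Lean on these libraries where they do the work, as an engineer would, in place of code of your own. Each camera call takes 0.05 s, during which the arm holds its last target.

TASK

Open the gate of the sample tote so that I can take the trims out: first squeeze in the catch that is farther from the gate's hinge, then the one nearer the hinge (each stays in once squeezed fully home), and never force the gate while a catch is still out. Then swing the gate by its upright handle past its stiff detent and hold it wide, about square to where it was shut; it springs back if let go, so finish while still holding it there. Leave everything else where it stands.

Things in the scene. Friction and masses are not known exactly. Their poses are not given: they have to be found in the camera images.
- tote: Open-topped sample tote fixed to the table, white walls, plywood floor, 290 x 244 mm. Origin on the table below the gate's hinge axis; x runs along the header towards the hinge side, y from the gate into the tote, z up. The gate closes the side facing -y. The plywood header just behind the gate (x -255 to 35, y 12 to 48, top at 150 mm) carries both catches
- catch1_mid (a point): First catch, farther from the hinge: fixed point midway between its two steel paddles, 185 mm high (tote frame x -200, y 32 mm), axes as the tote's. Paddles are upright plates 26 mm wide along tote y, 8 mm thick, 153 to 199 mm high; outer faces 56 mm apart along tote x when out, 36 mm squeezed in. Squeeze across the outer faces from above; they move equally and stay centred
- catch2_mid (a point): Centre of the second catch, nearer the hinge (tote frame x = -85, y = 32 mm, 185 mm high); same shape and size as the first
- catch1 (a joint): How far each paddle of the first catch has been squeezed in, m: 0 out (locks the gate), 0.010 fully in. Friction of about 3 N at each paddle; no spring, it stays where it is left
- catch2 (a joint): The same for the second catch, nearer the hinge
- gate_handle (a point): Axis of the gate's upright handle, 200 mm above the table, turning with the gate. A dark round wooden post, 16 mm across, 119 to 217 mm high, 45 mm in front of the gate; with the gate shut it is at x -150, y -45 mm in the tote frame (157 mm from the hinge axis)
- gate_hinge (a point): Point on the gate's vertical hinge axis, 200 mm above the table, fixed; axes as the tote's. The gate is a slatted wooden frame 231 mm long and 12 mm thick, top at 140 mm, with two steel keepers to 164 mm
- gate (a joint): Gate angle, rad: 0 shut, grows as it swings out (counter-clockwise from above); 1.57 square to shut, stop 1.75. A spring closes it with 0.4 to 0.5 N m all the way. A sprung ball in the steel sill plate under it (a detent) adds up to 0.75 N m between 0.87 and 1.0 rad (8 N at the handle in all), then lets go; let go of beyond it, the gate falls back and rests against the ball near 1.1 rad
- button_jar: Bystander, not to be disturbed: glass button jar, 60 mm across, 75 mm tall, standing inside the tote. Origin at its underside
- spool_a: Bystander, not to be disturbed: white thread spool, 48 mm across, 55 mm tall, standing inside the tote. Origin at its underside
- spool_b: Bystander, not to be disturbed: wooden thread spool, 44 mm across, 50 mm tall, on the table in front of the gate, outside its sweep. Origin at its underside
- pincushion: Bystander, not to be disturbed: round pincushion, 68 mm across, 38 mm tall (pins to 55), on the table in front of the gate, outside its sweep. Origin at its underside
- weight: Bystander, not to be disturbed: steel pattern weight, disc 64 mm across, 22 mm tall, on the table beyond the hinge. Origin at its underside
- scissors: Bystander, not to be disturbed: scissors with yellow handles lying on the table to the right. Origin at its underside
- pencil_cup: Bystander, not to be disturbed: white cup of pencils, 72 mm across, 95 mm tall (pencils to 180), on the table to the right. Origin at its underside

How it is judged (in metres and radians):
On the way, in this order (a step that is already met when the one before it is completed fails the run):
1. the catch farther from the hinge is squeezed in while the other is still out (value of joint catch1 above 0.008 m and value of joint catch2 below 0.004 m), for 0.1 s.
2. the catch nearer the hinge is squeezed in too (value of joint each of catch1, catch2 above 0.008 m), for 0.1 s.
3. the gate is swung past its detent (value of joint gate above 1.05 rad), for 0.1 s.
At the end, for the whole second after the job is handed in: The gate stands between 1.38 and 1.72 rad (square to shut, within about 10 degrees) at rest, the fingers hold it there (contact over 0.8 N), both catches are in by more than 8 of 10 mm, and every bystander is within 25 mm of where it stood (all of step 2 and value of joint gate between 1.38 and 1.72 rad and velocity of joint gate between -0.1 and 0.1 rad/s and contact force between the fingers and gate above 0.8 N and distance of each of button_jar, spool_a, spool_b, pincushion, weight, scissors, pencil_cup from where it was at the start of the episode below 0.025 m); the arm keeps its last pose, push and grip.
It fails at once if the catch nearer the hinge is squeezed before the one farther from it (value of joint catch2 above 0.005 m and value of joint catch1 below 0.007 m).
It fails at once if the gate is forced while a catch is still out (value of joint gate above 0.1 rad and value of joint any of catch1, catch2 below 0.006 m).
It fails at once if a bystander is pushed or knocked away (distance of any of button_jar, spool_a, spool_b, pincushion, weight, scissors, pencil_cup from where it was at the start of the episode above 0.03 m).
It also fails if it takes over 64 s, if anything falls off the work surface, if the arm or the gripper's body presses on something with over 40 N, if the wrist force passes 120 N, or if a joint passes its speed limit or range.

## Working session

There is one attempt and no reset: what is moved stays moved. The work goes in short steps, Python scripts to look and compute and a shell command to move; the robot and the scene stay as the last step left them, time stands still between calls to the robot, and variables do not carry over. Pictures are saved under pics/ and viewed, and the job is handed in when it is done.

```bash
ls; mkdir -p pics
python3 - <<'E'
from bench import arm, imaging
import cv2, numpy as np
print(arm.read_state(), arm.nose_length)
for n in ["side","top","wrist"]:
    m=imaging.camera_model(n); print(n,{k:(np.round(v,3).tolist()) for k,v in m.items()})
    p,d=imaging.get_image(n); cv2.imwrite(f"pics/{n}0.png",p); np.save(f"pics/{n}0.npy",d)
E
```

```text
pics
{'clock': 0.0, 'joints': array([ 1.38957117e+00,  3.85580804e-01,  6.62195990e-03, -4.90898480e-04,
       -1.19403675e+00, -2.58610593e-01]), 'joint_vel': array([-0.00015267, -0.00025695,  0.00073962, -0.00142624,  0.00092167,
        0.0021261 ]), 'joint_efforts': array([-3.05067770e-04, -3.92290020e+01,  1.88398343e+01,  4.18626308e+00,
       -4.61484102e-03, -1.73795005e-07]), 'position': array([265.90895973, 565.13558474, 302.80647768]), 'ee_rot': array([-5.35744601e-01,  8.44379335e-01, -6.52101614e-04, -9.14334128e-04]), 'contact_force': array([-0.02722205,  0.10577631, -0.06431228]), 'wrist_torque': array([-0.02209946,  0.02086194,  0.02262981]), 'gripper_width': 85.12011423744244} 72.6
side {'vfov': 53.79, 'cx': 308.731, 'cy': 235.491, 'dist': [-0.099, 0.0, 0.0, 0.0, 0.0], 'T': [[0.987, 0.086, -0.133, 431.926], [-0.159, 0.507, -0.848, -912.716], [-0.006, 0.858, 0.514, 682.2], [0.0, 0.0, 0.0, 1.0]]}
top {'vfov': 46.845, 'cx': 323.346, 'cy': 244.601, 'dist': [-0.074, 0.0, 0.0, 0.0, 0.0], 'T': [[-0.021, 0.981, -0.193, 299.837], [-1.0, -0.019, 0.011, -21.077], [0.007, 0.193, 0.981, 1517.278], [0.0, 0.0, 0.0, 1.0]]}
wrist {'vfov': 61.996, 'cx': 313.603, 'cy': 244.847, 'dist': [-0.069, 0.0, 0.0, 0.0, 0.0], 'hand_eye': [[1.0, -0.0, 0.0, -1.265], [-0.0, -0.954, -0.301, -76.488], [0.0, 0.301, -0.954, -70.525], [0.0, 0.0, 0.0, 1.0]]}
```

View pics/side0.png

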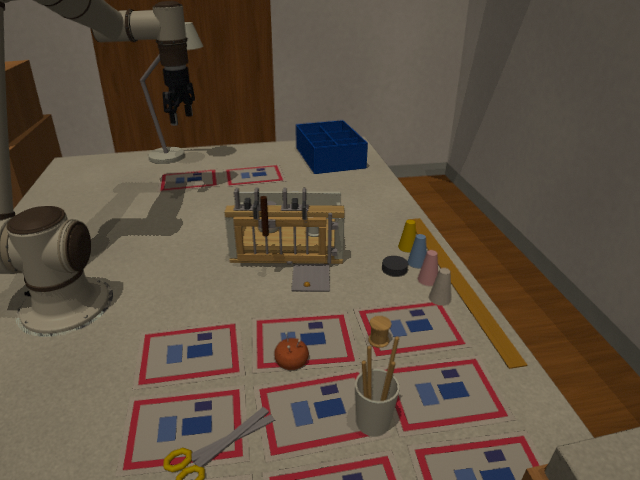

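View pics/top0.png

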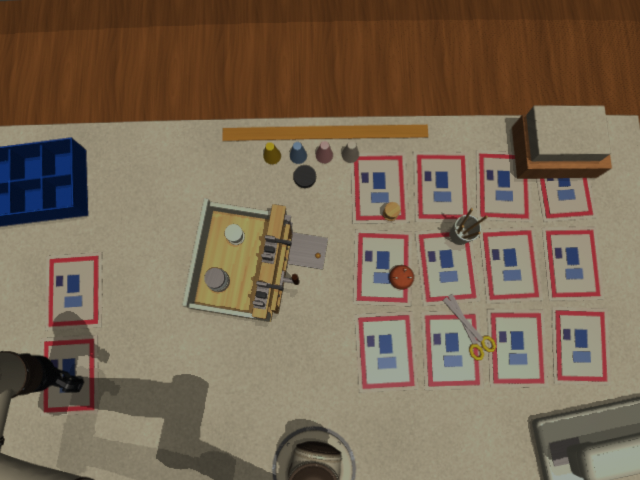

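View pics/wrist0.png

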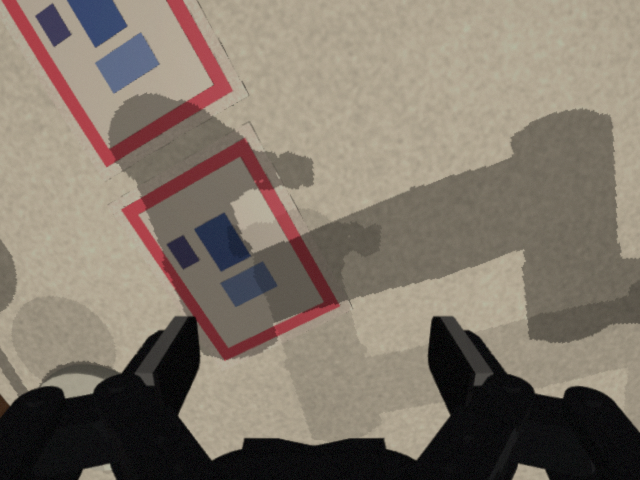

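Run:
```python
import cv2
p=cv2.imread("pics/top0.png"); cv2.imwrite("pics/top0z.png",cv2.resize(p[190:330,175:345],(765,630)[:2] if 0 else (728,600),interpolation=cv2.INTER_CUBIC))
p=cv2.imread("pics/side0.png"); cv2.imwrite("pics/side0z.png",cv2.resize(p[170:300,210:370],(738,600),interpolation=cv2.INTER_CUBIC))
```

```text
(no output)
```

View pics/top0z.png

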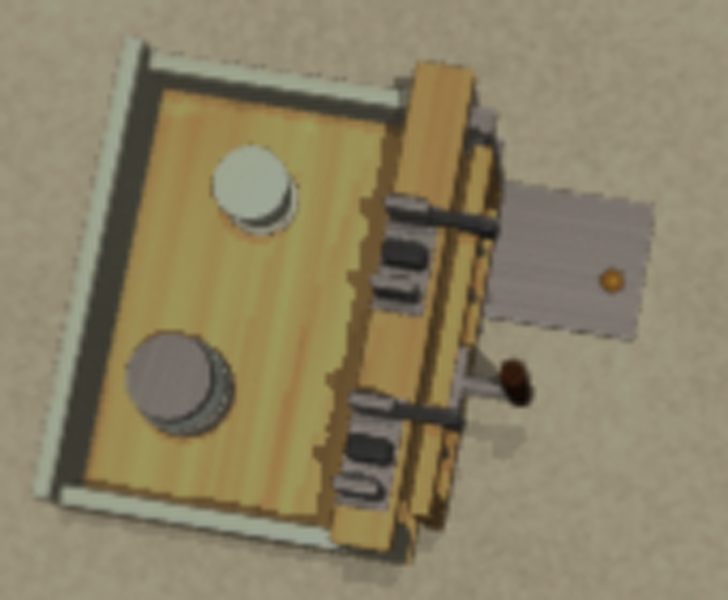

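View pics/side0z.png

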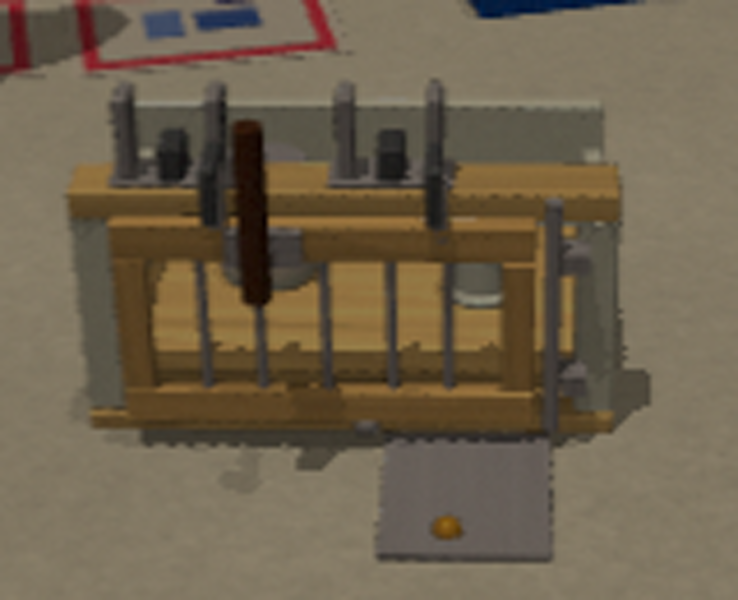

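```bash
cat > h.py <<'E'
import numpy as np, cv2
from scipy.optimize import least_squares
from scipy.spatial.transform import Rotation as R
from bench import arm, imaging
F=np.diag([1,-1,-1.])
def K(m):
    f=240/np.tan(np.radians(m["vfov"])/2); return np.array([[f,0,m["cx"]],[0,f,m["cy"]],[0,0,1.]])
def proj(m,T,P):
    P=np.atleast_2d(np.asarray(P,float)); Ti=np.linalg.inv(T); c=(P@Ti[:3,:3].T+Ti[:3,3])@F
    return cv2.projectPoints(c,np.zeros(3),np.zeros(3),K(m),np.array(m["dist"],float))[0][:,0]
def back(m,T,uv,d):
    n=cv2.undistortPoints(np.array(uv,float).reshape(-1,1,2),K(m),np.array(m["dist"],float))[:,0]
    d=np.atleast_1d(d)[:,None]; c=np.hstack([n*d,d])@F
    return c@T[:3,:3].T+T[:3,3]
def toolT(s):
    T=np.eye(4);T[:3,:3]=R.from_quat(s["ee_rot"]).as_matrix();T[:3,3]=s["position"];return T
def tote(p):  # x,y,yaw
    T=np.eye(4);T[:3,:3]=R.from_euler('z',p[2]).as_matrix();T[:2,3]=p[:2];return T
def ap(T,P): P=np.atleast_2d(np.asarray(P,float)); return P@T[:3,:3].T+T[:3,3]
E
python3 - <<'E'
from h import *
H=np.array([[35,48,150],[35,12,150],[-255,12,150],[-255,48,150]],float)
top=np.array([[418,62],[474,68],[390,550],[334,543]])/[728/170,600/140]+[175,190]-.4
side=np.array([[618,165],[620,194],[68,194],[82,165]])/[738/160,600/130]+[210,170]-.4
mt,ms=imaging.camera_model("top"),imaging.camera_model("side")
dt=np.load("pics/top0.npy"); 
def res(p,which):
    W=ap(tote(p),H); r=[]
    if 't' in which: r.append(proj(mt,np.array(mt["T"]),W)-top)
    if 's' in which: r.append(proj(ms,np.array(ms["T"]),W)-side)
    return np.concatenate(r).ravel()
for w in ["t","s","ts"]:
    o=least_squares(res,[500,100,0],args=(w,),x_scale=[10,10,.1]); print(w,o.x.round(3),np.abs(o.fun).max(),o.fun.round(1))
p=o.x
T=tote(p)
# depth check header top
P=[[x,30,150] for x in (20,-20,-150,-245)]
uv=proj(mt,np.array(mt["T"]),ap(T,P)); d=[dt[int(round(v)),int(round(u))] for u,v in uv]
print(uv.round(1),(back(mt,np.array(mt["T"]),uv,d)).round(1), ap(T,P).round(1))
ds=np.load("pics/side0.npy")
P=[[x,30,150] for x in (20,-20,-150)]
uv=proj(ms,np.array(ms["T"]),ap(T,P)); d=[ds[int(round(v)),int(round(u))] for u,v in uv]
print((back(ms,np.array(ms["T"]),uv,d)).round(1), ap(T,P).round(1))
E
```

```text
t [ 6.3551e+02  5.1343e+01 -1.7300e-01] 0.6941611134377297 [-0.4 -0.6  0.4  0.   0.7  0.6 -0.7 -0. ]
s [ 6.35396e+02  5.31300e+01 -1.77000e-01] 0.9169204339548003 [ 0.5 -0.3  0.8  0.3 -0.4 -0.  -0.9 -0.6]
ts [ 6.35474e+02  5.17020e+01 -1.74000e-01] 0.9947503277482213 [-0.5 -0.6  0.3  0.   0.4  0.6 -0.9 -0.   0.6 -0.1  0.9  0.5 -0.4  0.4
 -1.  -0.2]
[[277.6 210.1]
 [275.  225.2]
 [266.2 275.5]
 [259.6 313.4]] [[658.9  77.4 155.4]
 [620.5  84.5 152.1]
 [492.1 106.6 155.8]
 [399.4 123.7 148.6]] [[660.4  77.8 150. ]
 [621.   84.7 150. ]
 [492.9 107.2 150. ]
 [399.3 123.6 150. ]]
[[658.9  71.6 153.3]
 [620.2  80.9 152. ]
 [492.6 101.6 152.9]] [[660.4  77.8 150. ]
 [621.   84.7 150. ]
 [492.9 107.2 150. ]]
```

```bash
cat >> h.py <<'E'
P0=np.array([635.5,51.7,-0.174])
def yaw(s): 
    x=toolT(s)[:3,0]; return np.arctan2(x[1],x[0])
def plan(target,yawt,s=None):
    """shift in tool axes (m) to take TCP to world target, and twist to bring x axis to yaw"""
    s=s or arm.read_state(); T=toolT(s); d=(T[:3,:3].T@(np.asarray(target)-s["position"]))/1000
    tw=-(yawt-yaw(s)); tw=(tw+np.pi/2)%np.pi-np.pi/2
    print("TCP",s["position"].round(1),"yaw",round(yaw(s),3),"j",s["joints"].round(2),"w",round(s["gripper_width"],1),"F",s["contact_force"].round(1),"t",round(s["clock"],2))
    print("d tool m",d.round(4),"twist",round(tw,3),"or",round(tw-np.pi*np.sign(tw),3),"tilt",T[:3,2].round(3))
    # shift after twisting first
    c,sn=np.cos(tw),np.sin(tw); print("d after twist",(np.array([[c,sn,0],[-sn,c,0],[0,0,1]])@d).round(4))
E
python3 - <<'E'
from h import *
T=tote(P0)
for n,p in dict(c1=[-200,32,240],c2=[-85,32,240],h=[-150,-45,200],h90=[45,-150,200]).items(): print(n,ap(T,p).round(1))
plan(ap(T,[-200,32,320])[0],P0[2])
E
```

```text
c1 [[444.1 117.8 240. ]]
c2 [[557.3  97.9 240. ]]
h [[480.   33.3 200. ]]
h90 [[ 653.9 -103.8  200. ]]
TCP [265.9 565.3 303.1] yaw -2.011 j [ 1.39  0.39  0.01 -0.   -1.19 -0.26] w 85.5 F [-0.3 -0.2 -0.2] t 0.15
d tool m [ 0.329  -0.3517 -0.0163] twist 1.305 or -1.837 tilt [-0.001 -0.002 -1.   ]
d after twist [-0.2529 -0.4099 -0.0163]
```

```bash
python3 -m crank '{"delta_pos": [[0.0274,-0.0293,-0.003],[0.0274,-0.0293,-0.003],[0.0274,-0.0293,-0.002],[0.0274,-0.0293,-0.002],[0.0274,-0.0293,-0.002],[0.0274,-0.0293,-0.001],[0.0274,-0.0293,0],[0.0274,-0.0293,0]], "twist": [0,0,0,0,0,0,0,0]}' 1
python3 -m crank '{"delta_pos": [[0.0274,-0.0293,0],[0.0274,-0.0293,0],[0.0274,-0.0293,0],[0,0,0],[0,0,0],[0,0,0],[0,0,0],[0,0,0]], "twist": [0,0,0,0.12,0.12,0.12,0.12,0.12]}'
python3 -m crank '{"delta_pos": [[0,0,0],[0,0,0],[0,0,0],[0,0,0],[0,0,0],[0,0,0],[0,0,0]], "twist": [0.12,0.12,0.12,0.12,0.12,0.105,0]}'
python3 - <<'E'
from h import *
plan(ap(tote(P0),[-200,32,320])[0],P0[2])
p,d=imaging.get_image("wrist"); cv2.imwrite("pics/w1.png",p); np.save("pics/w1.npy",d)
E
```

```text
clock: 0.82
position: [384.9, 265.4, 317.0]
ee_rot: [-0.536, 0.844, 0.0, 0.0]
contact_force: [1.2, -1.0, 0.3]
gripper_width: 85.4
clock: 1.48
position: [429.2, 155.2, 316.7]
ee_rot: [-0.259, 0.966, 0.0, -0.0]
contact_force: [-0.4, 0.9, 0.5]
gripper_width: 85.6
clock: 2.07
position: [429.2, 155.5, 316.7]
ee_rot: [0.088, 0.996, -0.0, -0.0]
contact_force: [0.1, 0.6, -1.0]
gripper_width: 85.3
TCP [429.2 155.5 316.7] yaw 2.966 j [ 0.71  0.08 -0.36 -0.   -1.13 -0.88] w 85.3 F [ 0.1  0.6 -1. ] t 2.07
d tool m [-0.0212 -0.0344 -0.0033] twist -0.002 or 3.14 tilt [-0. -0. -1.]
d after twist [-0.0212 -0.0345 -0.0033]
```

View pics/w1.png

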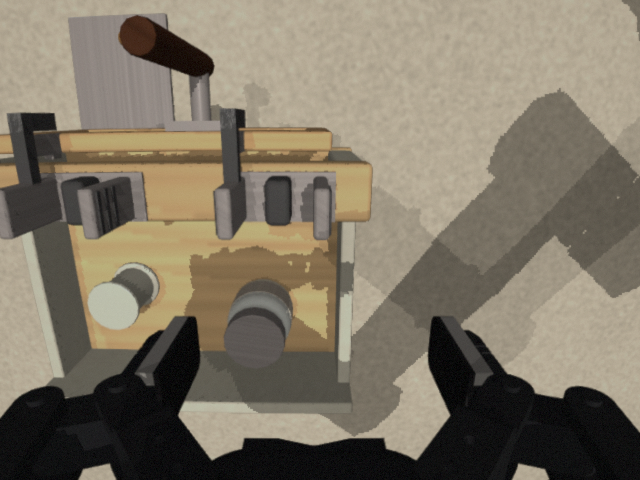

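Run:
```python
from h import *
s=arm.read_state(); m=imaging.camera_model("wrist"); C=toolT(s)@np.array(m["hand_eye"])
T=tote(P0)
im=cv2.imread("pics/w1.png")
def box(x0,x1,y0,y1,z,c):
    q=proj(m,C,ap(T,[[x0,y0,z],[x1,y0,z],[x1,y1,z],[x0,y1,z]]))
    cv2.polylines(im,[q.round().astype(int)],True,c,1)
for c in (-200,-85):
    for a,b in ((-28,-20),(20,28)): box(c+a,c+b,19,45,199,(0,255,0)); box(c+a,c+b,19,45,153,(255,0,0))
box(-255,35,12,48,150,(0,0,255)); box(-158,-142,-53,-37,217,(255,255,0))
cv2.imwrite("pics/w1o.png",im)
```

```text
(no output)
```

View pics/w1o.png

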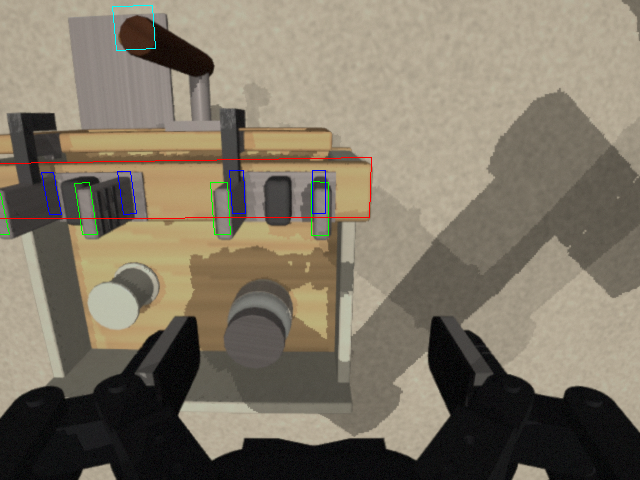

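```bash
python3 -m crank '{"delta_pos": [[-0.0106,-0.0172,0],[-0.0106,-0.0172,0],[0,0,0.02],[0,0,0.02],[0,0,0.02],[0,0,0],[0,0,0]], "twist": [0,0,0,0,0,0,0]}' 1
python3 - <<'E'
from h import *
plan(ap(tote(P0),[-200,32,232])[0],P0[2])
p,d=imaging.get_image("wrist"); cv2.imwrite("pics/w2.png",p)
E
```

```text
clock: 2.7
position: [444.1, 117.8, 256.5]
ee_rot: [0.086, 0.996, -0.001, -0.001]
contact_force: [-0.1, -0.3, 0.6]
gripper_width: 85.8
TCP [444.1 117.8 256.5] yaw 2.969 j [ 0.61  0.15 -0.45  0.   -0.97 -0.79] w 85.8 F [-0.1 -0.3  0.6] t 2.7
d tool m [0.     0.0001 0.0245] twist 0.002 or -3.14 tilt [-0.002 -0.002 -1.   ]
d after twist [0.     0.0001 0.0245]
```

View pics/w2.png

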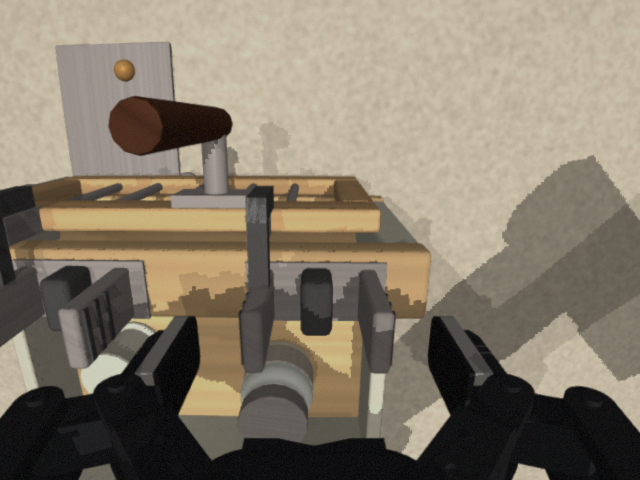

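```bash
python3 -m crank '{"delta_pos": [[0,0,0.0125],[0,0,0.012],[0,0,0],[0,0,0]], "twist": [0,0,0,0]}' 1
python3 -m crank '{"delta_pos": [[0,0,0],[0,0,0],[0,0,0],[0,0,0],[0,0,0],[0,0,0],[0,0,0],[0,0,0]], "twist": [0,0,0,0,0,0,0,0]}' 0.3
python3 - <<'E'
from h import *
plan(ap(tote(P0),[-200,32,232])[0],P0[2])
p,d=imaging.get_image("wrist"); cv2.imwrite("pics/w3.png",p)
E
```

```text
clock: 3.08
position: [444.8, 118.3, 233.4]
ee_rot: [0.086, 0.996, 0.0, 0.001]
contact_force: [-0.4, 0.3, 0.5]
gripper_width: 85.4
clock: 3.75
position: [442.8, 117.9, 233.5]
ee_rot: [0.087, 0.996, -0.0, -0.001]
contact_force: [-9.9, 2.8, 9.6]
gripper_width: 31.6
TCP [442.8 117.9 233.5] yaw 2.967 j [ 0.62  0.17 -0.49 -0.   -0.91 -0.79] w 31.6 F [-9.9  2.8  9.6] t 3.75
d tool m [-0.0013  0.0002  0.0015] twist -0.001 or 3.141 tilt [-0.003  0.    -1.   ]
d after twist [-0.0013  0.0002  0.0015]
```

View pics/w3.png

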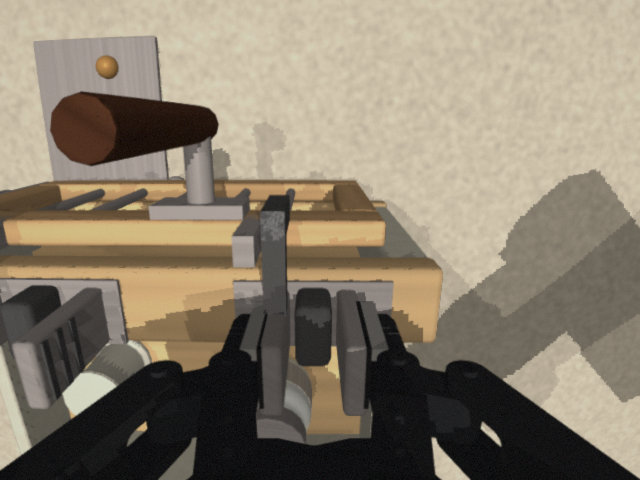

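```bash
python3 -m crank '{"delta_pos": [[0,0,0],[0,0,0],[0,0,0],[0,0,0],[0,0,0],[0,0,-0.02],[0,0,-0.02],[0,0,0]], "twist": [0,0,0,0,0,0,0,0]}' 1
python3 - <<'E'
from h import *
plan(ap(tote(P0),[-85,32,275])[0],P0[2])
p,d=imaging.get_image("wrist"); cv2.imwrite("pics/w4.png",p)
E
```

```text
clock: 4.47
position: [446.2, 118.8, 276.1]
ee_rot: [0.086, 0.996, 0.002, 0.003]
contact_force: [1.5, 0.5, 0.1]
gripper_width: 85.5
TCP [446.2 118.8 276.1] yaw 2.969 j [ 0.61  0.13 -0.42  0.   -1.01 -0.79] w 85.5 F [1.5 0.5 0.1] t 4.47
d tool m [-0.113  -0.0015  0.0018] twist 0.001 or -3.141 tilt [ 0.007  0.003 -1.   ]
d after twist [-0.113  -0.0013  0.0018]
```

View pics/w4.png

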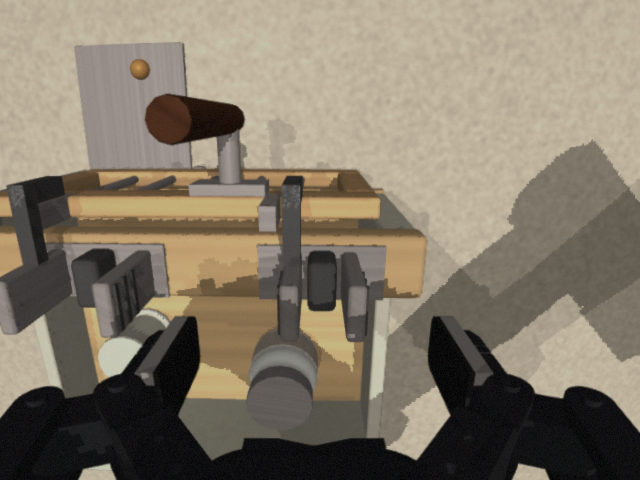

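Run:
```python
from h import *
s=arm.read_state(); m=imaging.camera_model("wrist"); C=toolT(s)@np.array(m["hand_eye"])
T=tote(P0)
im=cv2.imread("pics/w4.png")
def box(x0,x1,y0,y1,z,c):
    q=proj(m,C,ap(T,[[x0,y0,z],[x1,y0,z],[x1,y1,z],[x0,y1,z]]))
    cv2.polylines(im,[q.round().astype(int)],True,c,1)
for a,b in ((-28,-20),(20,28)): box(-85+a,-85+b,19,45,199,(0,255,0))
for a,b in ((-18,-10),(10,18)): box(-200+a,-200+b,19,45,199,(0,255,0))
box(-255,35,12,48,150,(0,0,255)); box(-158,-142,-53,-37,217,(255,255,0))
cv2.imwrite("pics/w4o.png",im[0:400]); plan(ap(T,[-85,32,275])[0],P0[2])
```

```text
TCP [445.3 118.6 274.3] yaw 2.968 j [ 0.61  0.13 -0.42  0.   -1.01 -0.79] w 85.3 F [-0.1 -0.3 -0.2] t 4.52
d tool m [-0.1139 -0.001  -0.0003] twist 0.0 or -3.141 tilt [ 0.004  0.002 -1.   ]
d after twist [-0.1139 -0.0009 -0.0003]
```

View pics/w4o.png

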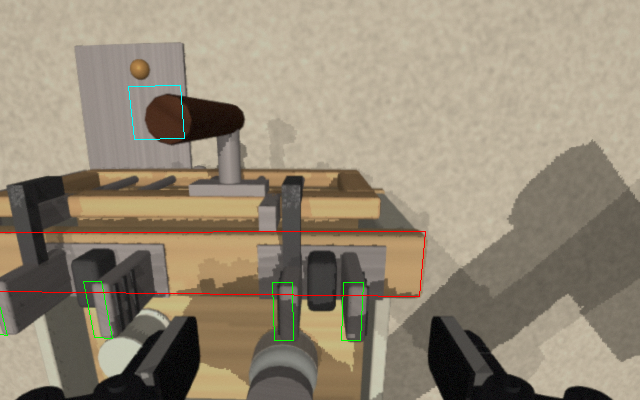

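```bash
sed -i 's/P0=np.array(.*/P0=np.array([634.2,51.9,-0.174])/' h.py
python3 -m crank '{"delta_pos": [[-0.0375,0,0],[-0.0375,0,0],[-0.0376,-0.001,0],[0,0,0],[0,0,0]], "twist": [0,0,0,0,0]}' 1
python3 - <<'E'
from h import *
plan(ap(tote(P0),[-85,32,233])[0],P0[2])
p,d=imaging.get_image("wrist"); cv2.imwrite("pics/w5.png",p)
E
```

```text
clock: 4.93
position: [556.0, 96.9, 270.1]
ee_rot: [0.088, 0.996, -0.001, -0.002]
contact_force: [-0.8, -0.5, -1.4]
gripper_width: 85.6
TCP [556.   96.9 270.1] yaw 2.965 j [ 0.46  0.31 -0.19 -0.   -1.07 -0.64] w 85.6 F [-0.8 -0.5 -1.4] t 4.93
d tool m [0.0001 0.0012 0.0371] twist -0.002 or 3.139 tilt [-0.003 -0.001 -1.   ]
d after twist [0.0001 0.0012 0.0371]
```

View pics/w5.png

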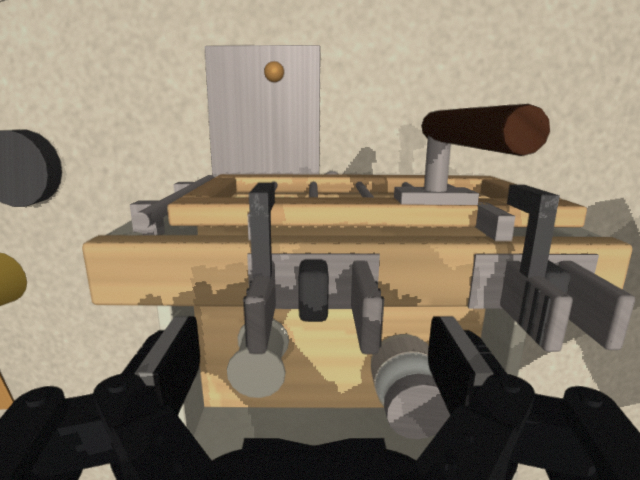

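```bash
python3 -m crank '{"delta_pos": [[0,0.001,0.019],[0,0,0.018],[0,0,0],[0,0,0]], "twist": [0,0,0,0]}' 1
python3 -m crank '{"delta_pos": [[0,0,0],[0,0,0],[0,0,0],[0,0,0],[0,0,0],[0,0,0],[0,0,0],[0,0,0]], "twist": [0,0,0,0,0,0,0,0]}' 0.3
python3 -m crank '{"delta_pos": [[0,0,0],[0,0,0],[0,0,0],[0,0,0],[0,0,0],[0,0,-0.02],[0,0,-0.02],[0,0,0]], "twist": [0,0,0,0,0,0,0,0]}' 1
python3 - <<'E'
from h import *
plan(ap(tote(P0),[-150,-45,275])[0],P0[2])
p,d=imaging.get_image("wrist"); cv2.imwrite("pics/w6.png",p)
E
```

```text
clock: 5.32
position: [554.0, 98.5, 235.0]
ee_rot: [0.086, 0.996, -0.001, -0.001]
contact_force: [0.0, -0.5, 0.9]
gripper_width: 85.3
clock: 5.98
position: [555.7, 98.9, 238.1]
ee_rot: [0.087, 0.996, 0.001, 0.002]
contact_force: [-3.3, 1.9, 9.5]
gripper_width: 31.7
clock: 6.65
position: [556.9, 99.0, 279.3]
ee_rot: [0.086, 0.996, 0.001, 0.003]
contact_force: [0.6, 0.2, -0.0]
gripper_width: 85.4
TCP [556.9  99.  279.3] yaw 2.969 j [ 0.46  0.3  -0.18  0.   -1.08 -0.64] w 85.4 F [ 0.6  0.2 -0. ] t 6.65
d tool m [ 0.0659 -0.0779  0.0037] twist 0.001 or -3.141 tilt [ 0.007  0.002 -1.   ]
d after twist [ 0.0658 -0.078   0.0037]
```

View pics/w6.png

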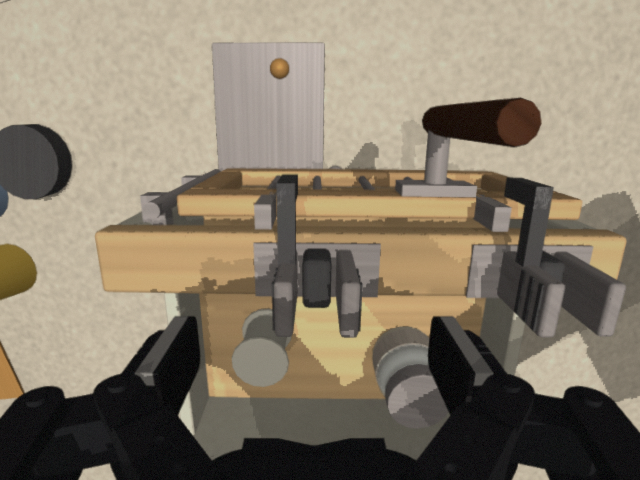

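```bash
python3 -m crank '{"delta_pos": [[0,0,-0.025],[0.022,-0.026,0],[0.022,-0.026,0],[0.022,-0.026,0],[0,0,0],[0,0,0],[0,0,0],[0,0,0]], "twist": [0,0,0,0,0.116,0.116,0.116,0.116]}' 0.6
python3 -m crank '{"delta_pos": [[0,0,0],[0,0,0],[0,0,0],[0,0,0],[0,0,0],[0,0,0],[0,0,0],[0,0,0]], "twist": [0.116,0.116,0.116,0.116,0.116,0.116,0.116,0]}'
python3 - <<'E'
from h import *
plan(ap(tote(P0),[-150,-45,247])[0],P0[2]+np.radians(106.7))
s=arm.read_state()
p,d=imaging.get_image("wrist"); cv2.imwrite("pics/w7.png",p)
p,d=imaging.get_image("top"); cv2.imwrite("pics/t7.png",cv2.resize(p[170:350,160:400],(800,600)))
m=imaging.camera_model("wrist"); C=toolT(s)@np.array(m["hand_eye"])
a=np.linspace(0,6.28,24)
print(proj(m,C,ap(tote(P0),[[-150,-45,217]])))
E
```

```text
clock: 7.37
position: [476.0, 32.8, 299.6]
ee_rot: [0.317, 0.949, -0.0, -0.001]
contact_force: [0.4, -0.1, -0.3]
gripper_width: 51.2
clock: 8.03
position: [476.2, 33.0, 299.5]
ee_rot: [0.664, 0.748, -0.001, -0.001]
contact_force: [0.2, -0.1, 0.1]
gripper_width: 51.2
TCP [476.2  33.  299.5] yaw 1.69 j [ 0.41  0.14 -0.35 -0.   -1.09 -1.86] w 51.2 F [ 0.2 -0.1  0.1] t 8.03
d tool m [0.0002 0.0026 0.0525] twist 0.001 or -3.14 tilt [-0.002 -0.    -1.   ]
d after twist [0.0002 0.0026 0.0525]
[[311.09711366 314.00651988]]
```

View pics/w7.png

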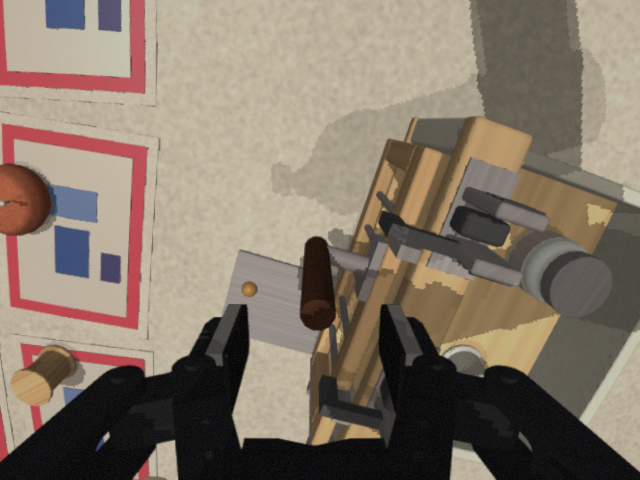

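View pics/t7.png

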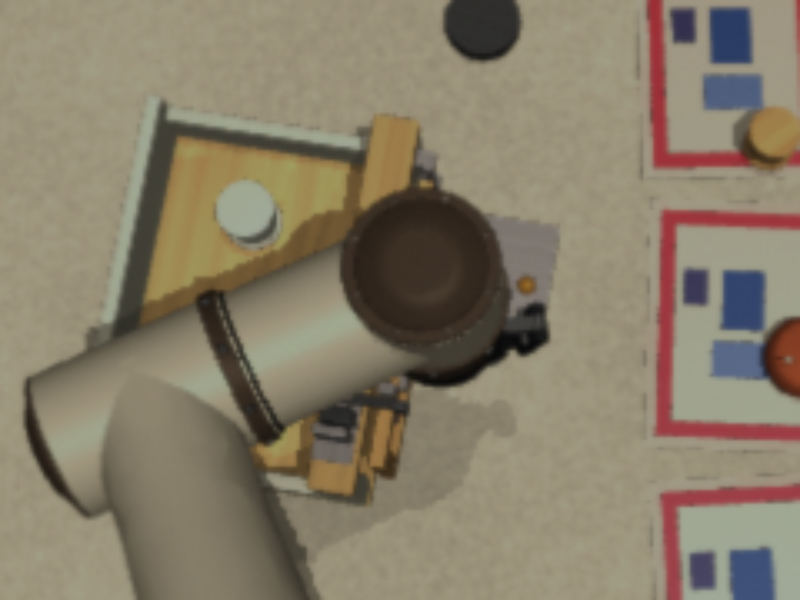

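```bash
python3 -m crank '{"delta_pos": [[0.001,0.0026,0],[0,0,0.018],[0,0,0.018],[0,0,0.017],[0,0,0],[0,0,0]], "twist": [0,0,0,0,0,0]}' 0.6
python3 -m crank '{"delta_pos": [[0,0,0],[0,0,0],[0,0,0],[0,0,0],[0,0,0],[0,0,0]], "twist": [0,0,0,0,0,0]}' 0
python3 - <<'E'
from h import *
plan(ap(tote(P0),[-150,-45,247])[0],P0[2]+np.radians(106.7))
p,d=imaging.get_image("wrist"); cv2.imwrite("pics/w8.png",p)
E
```

```text
clock: 8.63
position: [479.1, 34.4, 247.0]
ee_rot: [0.663, 0.749, -0.001, -0.0]
contact_force: [0.3, -0.4, 0.6]
gripper_width: 51.2
clock: 9.13
position: [479.6, 34.8, 248.6]
ee_rot: [0.663, 0.749, 0.001, 0.001]
contact_force: [-2.7, 3.5, 6.6]
gripper_width: 14.6
TCP [479.6  34.8 248.6] yaw 1.692 j [ 0.41  0.19 -0.42  0.   -0.96 -1.86] w 14.6 F [-2.7  3.5  6.6] t 9.13
d tool m [-0.0012 -0.0011  0.0016] twist 0.004 or -3.138 tilt [ 0.002  0.001 -1.   ]
d after twist [-0.0012 -0.0011  0.0016]
```

View pics/w8.png

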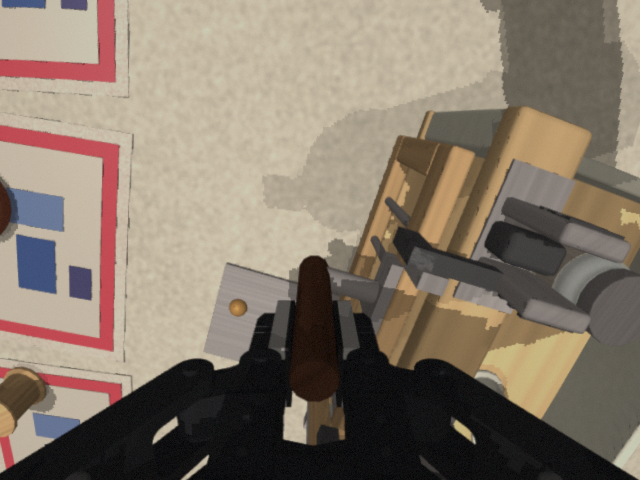

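```bash
python3 -m crank '{"delta_pos": [[-0.0125,0.0005,0],[-0.0125,0.0005,0],[-0.0125,0.0005,0],[-0.0125,0.0005,0],[-0.0125,0.0005,0],[0,0,0]], "twist": [-0.08,-0.08,-0.08,-0.08,-0.08,0]}'
cat >> h.py <<'E'
def gate(a):
    h=ap(tote(P0),[157*np.cos(np.radians(196.7)+a),157*np.sin(np.radians(196.7)+a),247])[0]; plan(h,P0[2]+np.radians(106.7)+a)
    s=arm.read_state(); q=ap(np.linalg.inv(tote(P0)),s["position"])[0]; print("gate est",np.round((np.arctan2(q[1],q[0])-np.radians(196.7))%(2*np.pi),3),"r",np.hypot(q[0],q[1]).round(1), "torque",s["wrist_torque"].round(2))
E
python3 -c "
from h import *
gate(.4)"
```

```text
clock: 9.68
position: [499.6, -25.6, 248.6]
ee_rot: [0.5, 0.866, 0.0, 0.001]
contact_force: [-2.7, 4.0, 8.8]
gripper_width: 14.6
TCP [499.6 -25.6 248.6] yaw 2.094 j [ 0.27  0.22 -0.38  0.   -0.97 -1.32] w 14.6 F [-2.7  4.   8.8] t 9.68
d tool m [ 0.0008 -0.0017  0.0016] twist 0.006 or -3.136 tilt [ 0.001 -0.    -1.   ]
d after twist [ 0.0008 -0.0017  0.0016]
gate est 0.405 r 155.3 torque [0.81 0.82 0.24]
```

```bash
python3 -m crank '{"delta_pos": [[-0.0125,0.0005,0],[-0.0125,0.0005,0],[-0.0125,0.0005,0],[-0.0125,0.0005,0],[-0.0125,0.0005,0],[-0.0125,0.0005,0],[-0.0125,0.0005,0],[-0.0125,0.0005,0]], "twist": [-0.08,-0.08,-0.08,-0.08,-0.08,-0.08,-0.08,-0.08]}' 
python3 -m crank '{"delta_pos": [[-0.0125,0.0005,0],[0,0,0]], "twist": [-0.08,0]}'
python3 - <<'E'
from h import *
gate(1.55)
p,d=imaging.get_image("wrist"); cv2.imwrite("pics/w9.png",p)
p,d=imaging.get_image("side"); cv2.imwrite("pics/s9.png",cv2.resize(p[150:330,200:440],(800,600)))
E
```

```text
clock: 10.35
position: [571.5, -90.0, 248.7]
ee_rot: [0.202, 0.979, 0.0, -0.001]
contact_force: [-4.5, 4.3, 7.1]
gripper_width: 14.7
clock: 10.52
position: [585.2, -95.3, 248.6]
ee_rot: [0.162, 0.987, -0.0, 0.001]
contact_force: [-2.9, 2.1, 8.6]
gripper_width: 14.5
TCP [585.2 -95.3 248.6] yaw 2.815 j [ 0.11  0.37 -0.15  0.   -1.04 -0.44] w 14.5 F [-2.9  2.1  8.6] t 10.52
d tool m [-0.0637  0.012   0.0017] twist -0.423 or 2.719 tilt [ 0.001 -0.001 -1.   ]
d after twist [-0.063  -0.0152  0.0017]
gate est 1.132 r 155.1 torque [0.77 0.99 0.2 ]
```

View pics/s9.png

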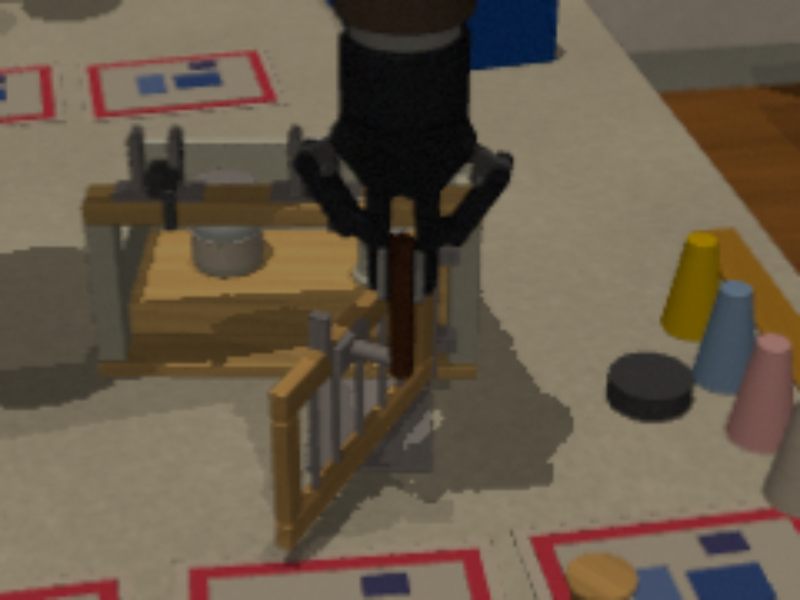

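View pics/w9.png

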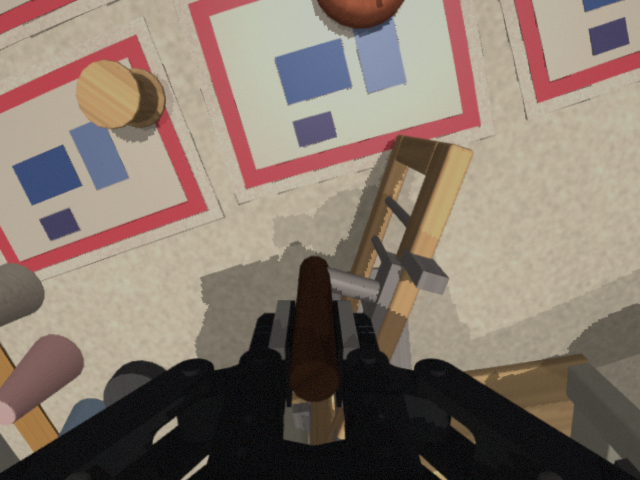

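```bash
python3 -m crank '{"delta_pos": [[-0.0125,0.0005,0],[-0.0125,0.0005,0],[-0.0125,0.0005,0],[-0.0125,0.0005,0],[-0.0125,0.0005,0],[-0.005,0.0001,0],[0,0,0],[0,0,0]], "twist": [-0.08,-0.08,-0.08,-0.08,-0.08,-0.03,0,0]}' 
python3 -m crank '{"delta_pos": [[0,0,0],[0,0,0],[0,0,0],[0,0,0],[0,0,0],[0,0,0]], "twist": [0,0,0,0,0,0]}'
python3 - <<'E'
from h import *
gate(1.55)
p,d=imaging.get_image("wrist"); cv2.imwrite("pics/w10.png",p)
p,d=imaging.get_image("side"); cv2.imwrite("pics/s10.png",p)
p,d=imaging.get_image("top"); cv2.imwrite("pics/t10.png",p)
gate(1.55)
# gate plane check
E
```

```text
clock: 11.28
position: [650.1, -102.4, 248.7]
ee_rot: [-0.05, 0.999, -0.0, -0.001]
contact_force: [-4.4, 1.5, 6.7]
gripper_width: 14.7
clock: 11.78
position: [649.7, -102.5, 248.7]
ee_rot: [-0.05, 0.999, -0.0, -0.001]
contact_force: [-3.6, 1.5, 5.9]
gripper_width: 14.6
TCP [ 649.7 -102.5  248.7] yaw -3.041 j [ 0.09  0.48  0.02  0.   -1.11  0.01] w 14.6 F [-3.6  1.5  5.9] t 11.78
d tool m [ 0.0005 -0.0018  0.0017] twist 0.004 or -3.138 tilt [-0.001 -0.001 -1.   ]
d after twist [ 0.0005 -0.0018  0.0017]
gate est 1.553 r 155.2 torque [0.39 1.01 0.09]
TCP [ 649.7 -102.5  248.7] yaw -3.041 j [ 0.09  0.48  0.02  0.   -1.11  0.01] w 14.6 F [-4.   0.6  5.2] t 11.93
d tool m [ 0.0005 -0.0018  0.0017] twist 0.004 or -3.138 tilt [-0.001 -0.001 -1.   ]
d after twist [ 0.0005 -0.0018  0.0017]
gate est 1.553 r 155.2 torque [0.31 0.97 0.08]
```

View pics/s10.png

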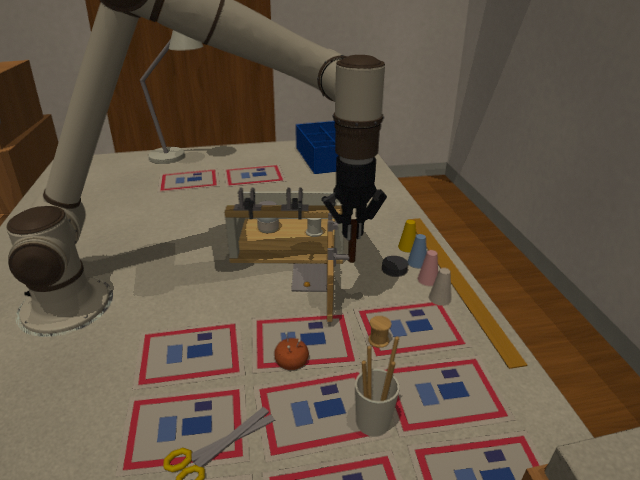

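View pics/w10.png

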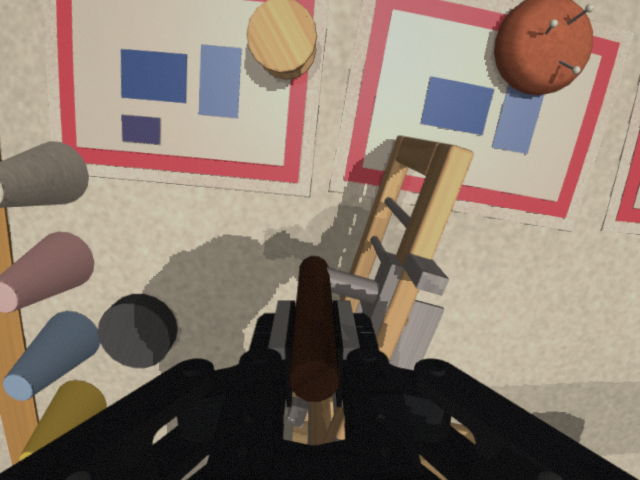

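View pics/t10.png

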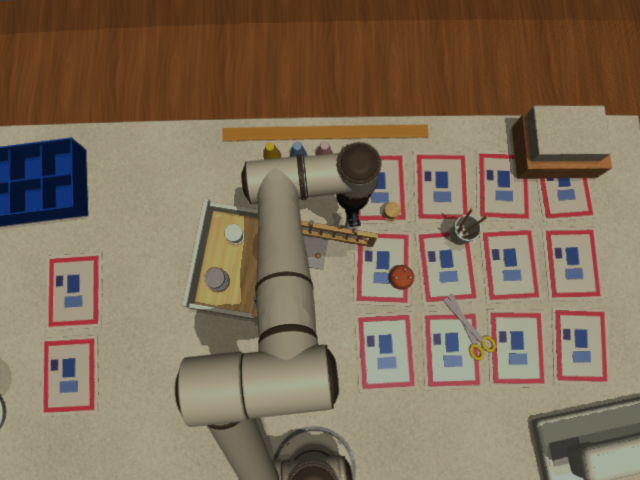

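```bash
python3 -c "
from bench import job_done
print(job_done())"
```

```text
the job is handed in; nothing more can be done
None
```

The gate is open and held about square to shut. I handed the job in at about 12 s with the handle still gripped; the hand-in reports no verdict.

- **Catches:** I squeezed in the far catch first, then the near one. The fingers stopped at 31.6 mm and 31.7 mm. That is below the 36 mm given for a fully squeezed catch. I put this down to pad give or an offset in the reading, and did not resolve it. In the pictures both catches look fully in and clear of the gate's keepers.
- **Gate:** I swung it by the handle past the detent, with no slip in the grip. The last tool pose puts it at about 1.55 rad, unchanged between two readings 0.15 s apart. The handle's radius from the hinge came out at 155 mm instead of 157 mm, which is within the camera calibration.
- **Hold:** The wrist sensor showed about 4 N sideways as the gate pulled to close. This is not a direct reading of finger contact.
- **Bystanders:** In the last top and side views each one appears where it started. I judged this by eye; I did not measure the distances.

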